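# Find the socket wrench that fits the centrifuge rotor nut and hold it home on the nut

### The job

The rotor in the open centrifuge is held down by a hex nut at the bottom of its hub, and exactly one of the three T-handle socket wrenches in the grey stand fits it: try them on the nut until one drops on, standing any that does not fit back upright in a pocket of the stand. Finish still gripping the right wrench, upright and with its socket fully home on the nut, so that a colleague can turn the rotor against it; do not let go of it, and leave the bottle, cup and tube rack where they stand.

Things in the scene. Friction and masses are not known exactly. Their poses are not given: they have to be found in the camera images.
- centrifuge: White benchtop centrifuge, fixed, 220 x 285 mm, deck 125 mm high with a round bowl 158 mm wide; aluminium rotor in it, 130 mm across, rim at 100 mm, does not turn. Origin at bench level on the rotor axis, z up, +y towards the console. Lid stands open on the -y side, to 330 mm height, over 105 mm from the axis. Two spare rotors on a shelf beyond the lid are not part of the job.
- nut (a point): Centre of the top face of the fitted rotor's steel hex nut, 90 mm above the bench; axes as the centrifuge's: two flats of the nut look along +x and -x. Nut 10 mm high, top edges bevelled 1 mm. It is 13, 17 or 21 mm across flats: which rotor is fitted differs and is not told. The right wrench goes down until its underside is 10 mm below this point; a smaller one stops within 2 mm of its height.
- hub (a point): Centre of the mouth of the round well in the rotor's hub (48 mm across outside), 95 mm above the bench, 5 mm above the nut's top; axes as the centrifuge's. The well is 15 mm deep and 22.6, 27.6 or 32.6 mm across for the 13, 17 or 21 mm nut, its mouth bevelled 2 mm, the nut in its middle. A wrench too large for the nut cannot enter: its underside stops 0 to 3 mm below this point.
- stand: Grey block that holds the wrenches, fixed, 75 x 235 x 30 mm high. Origin: centre of its underside, z up. Three alike round pockets, 33 mm across and 26 mm deep (floor 4 mm above the underside), lie in a row along its y axis at y = -75, 0 and +75 mm.
- wrench_s: The small T-handle socket wrench, for a 13 mm nut, loose, about 0.18 kg, upright in one of the stand's pockets. Origin: centre of the socket's open underside, z up. Nose 20 mm across, 18 long; hex opening 14.5 across flats, 13 deep, flats look along +x and -x; 30 mm collar to height 34, 12 mm shank; black flat-sided grip bar 80 long (x), 18 wide (y), 22 high, centre 121 mm above the origin.
- wrench_m: The middle T-handle socket wrench, for a 17 mm nut, loose, about 0.18 kg, upright in one of the stand's pockets. Origin: centre of the socket's open underside, z up. Nose 25 mm across, 18 long; hex opening 18.5 across flats, 13 deep, flats look along +x and -x; 30 mm collar to height 34, 12 mm shank; black flat-sided grip bar 80 long (x), 18 wide (y), 22 high, centre 121 mm above the origin.
- wrench_l: The large T-handle socket wrench, for a 21 mm nut, loose, about 0.18 kg, upright in one of the stand's pockets. Origin: centre of the socket's open underside, z up. Nose 30 mm across, 18 long; hex opening 22.5 across flats, 13 deep, flats look along +x and -x; 30 mm collar to height 34, 12 mm shank; black flat-sided grip bar 80 long (x), 18 wide (y), 22 high, centre 121 mm above the origin.
- reagent_bottle: White reagent bottle, 60 mm across, 125 mm high, loose; to be left alone. Origin at its underside.
- specimen_cup: Capped clear specimen cup, 60 mm across, 62 mm high, loose; to be left alone. Origin at its underside.
- tube_rack: Blue rack of sample microtubes, 75 x 150 x 39 mm high, loose; to be left alone. Origin at its underside.

How it is judged:
At the end, for the whole second after the job is handed in: One wrench, gripped by the fingers (over 2 N) and at rest, has its underside at least 7 mm below the nut's top, within 3 mm of its axis and 0.08 rad of upright; the other two stand in the stand's row of pockets, undersides under 12 mm above the stand's underside, within 0.15 rad of upright (((z of wrench_s in the frame of nut below -0.007 m and horizontal distance between wrench_s and nut below 0.003 m and angle between wrench_s's own z axis and vertical below 0.08 rad and contact force between the fingers and wrench_s above 2 N and linear speed of wrench_s below 0.03 m/s and z of each of wrench_m, wrench_l in the frame of stand below 0.012 m and x of wrench_m in the frame of stand between -0.02 and 0.02 m and y of wrench_m in the frame of stand between -0.1 and 0.1 m and angle between each of wrench_m, wrench_l's own z axis and vertical below 0.15 rad and x of wrench_l in the frame of stand between -0.02 and 0.02 m and y of wrench_l in the frame of stand between -0.1 and 0.1 m) or (z of wrench_m in the frame of nut below -0.007 m and horizontal distance between wrench_m and nut below 0.003 m and angle between wrench_m's own z axis and vertical below 0.08 rad and contact force between the fingers and wrench_m above 2 N and linear speed of wrench_m below 0.03 m/s and z of each of wrench_s, wrench_l in the frame of stand below 0.012 m and x of wrench_s in the frame of stand between -0.02 and 0.02 m and y of wrench_s in the frame of stand between -0.1 and 0.1 m and angle between each of wrench_s, wrench_l's own z axis and vertical below 0.15 rad and x of wrench_l in the frame of stand between -0.02 and 0.02 m and y of wrench_l in the frame of stand between -0.1 and 0.1 m) or (z of wrench_l in the frame of nut below -0.007 m and horizontal distance between wrench_l and nut below 0.003 m and angle between wrench_l's own z axis and vertical below 0.08 rad and contact force between the fingers and wrench_l above 2 N and linear speed of wrench_l below 0.03 m/s and z of each of wrench_s, wrench_m in the frame of stand below 0.012 m and x of wrench_s in the frame of stand between -0.02 and 0.02 m and y of wrench_s in the frame of stand between -0.1 and 0.1 m and angle between each of wrench_s, wrench_m's own z axis and vertical below 0.15 rad and x of wrench_m in the frame of stand between -0.02 and 0.02 m and y of wrench_m in the frame of stand between -0.1 and 0.1 m))); the arm keeps its last pose, push and grip.
It fails at once if the reagent bottle is moved more than 30 mm or tipped over (distance of reagent_bottle from where it was at the start of the episode above 0.03 m or angle between reagent_bottle's own z axis and vertical above 0.5 rad).
It fails at once if the specimen cup is moved more than 30 mm or tipped over (distance of specimen_cup from where it was at the start of the episode above 0.03 m or angle between specimen_cup's own z axis and vertical above 0.5 rad).
It fails at once if the tube rack is moved more than 30 mm or tipped over (distance of tube_rack from where it was at the start of the episode above 0.03 m or angle between tube_rack's own z axis and vertical above 0.5 rad).
It also fails if it takes over 64 s, if anything falls off the work surface, if the arm or the gripper's body presses on something with over 40 N, if the wrist force passes 120 N, or if a joint passes its speed limit or range.

### The arm

A 6-joint arm with a two-finger parallel gripper is mounted at the origin on the work surface. World frame = base frame: x ahead of the robot, y to its left, z up, the work surface at z = 0. Lengths are in m, angles in rad, forces in N, time in s.
With the tool pointing down it reaches from about 0.3 to 0.875 m from the base axis. Payload 6.4 kg.
Tool frame: the origin (TCP) lies at the very end of the fingers, on their centre line; the grasp point (between the pads) lies 19 mm behind it; z points along the fingers, y is the line along which they close (so a half turn about z gives the same grasp; the last joint's range is limited). The gripper opens to 85 mm and grips with 20 to 120 N. Pads are 22 mm wide; open, the fingers measure 114 mm over their backs; the gripper's body (76 mm by 85 mm) begins 54 mm behind the grasp point. The pads swing forward as they close: fully open they stand 13 mm farther back than shut.
Start: joints at [0.973, 0.181, 1.607, -0, 1.354, -0.206], TCP at [0.22, 0.531, 0.231] pointing down, gripper open.
Joint ranges: [-2.99, 2.99], [-0.89, 2.07], [0.3, 2.58], [-1.14, 4.28], [0, 2.63], [-3.12, 3.12]. Speed limits (rad/s): [2.57, 2.57, 3.01, 3.14, 3.14, 3.14].

### API

Orientations are given as a unit quaternion [w, x, y, z].
In Python, from bench import get_obs, optics, workorder gives the robot as it stands.
- The arm moves only by the tool run_rows, called after ">>>" as name(argument=value, ...), one argument or row to a line, values as JSON. Schema: {"type":"object","properties":{"deltas":{"type":"array","items":{"type":"array","items":{"type":"number"},"minItems":7,"maxItems":7},"minItems":1,"maxItems":10},"only":{"type":"string"},"quiet":{"type":"boolean"},"lines":{"type":"string"}},"required":["deltas"],"additionalProperties":false}. deltas is a list of rows, 1 to 10 of them, each of 7 numbers: dx, dy, dz in units of 50 mm, then a rotation vector rx, ry, rz in units of 0.2 rad, then the opening from 0.0 (shut) to 1.0 (fully open); each row is the pose to reach, as a shift and turn from the pose commanded when the call began, along the tool's axes at that moment; what a row does not reach only later rows make up. A row lasts 1/8 s, in which the tool goes at most 0.0625 m and 0.188 rad, less where a joint would pass 70% of its speed; a pose out of reach is approached as far as the arm can. The fingers move at their own pace and stop on an object; the grip force is fixed at half the most. Time passes only in rows, so rows that do not move let the fingers close. The tool returns the time, the measured TCP pose, the force, the opening and the grip force at its end. only (a regular expression) keeps the lines of the reply that match it, lines (a string "A,B") keeps lines A to B, and quiet returns only ok. Input that does not fit is refused with a message, and nothing moves.
- get_obs(): the state, without advancing time (a new reading comes with each control period).
- optics.camera(name): name is "side" or "top" or "wrist"; returns (picture, depth): 400x640x3 uint8, blue, green, red; 400x640 float32, m along the optical axis (not along the pixel's ray), 0 where there is no reading.
- optics.camera_params(name): a dict with "fovy" (degrees; the focal length in pixels is half the picture's height over the tangent of half this angle, whatever the lens; pixels are square), "cx", "cy" (the principal point, pixels), "view" (4x4, takes a point from world to camera coordinates). Camera axes: x right, y up, looking along -z (the intrinsics and any distortion apply to the point x, -y, -z); pixel columns grow to the right and rows downward; lengths in m; the calibration is good to about 2 mm. A picture is of the moment at which its call begins: read the wrist's pose just before it. camera_params takes no time and is no camera call; for the wrist camera it gives the pose at the moment of the call.
- workorder.hand_in(): hands the job in; it is judged then, once.
The state is a dict: "time_s": time; "q": joint angles; "dq": joint speeds; "joint_efforts": joint torques, N m; "eef_pos": TCP position; "eef_rot": TCP orientation; "wrist_force": force on the tool from outside, world axes, zero at the start; "torque": the same for the moment, N m; "opening": opening from 0.0 (shut) to 1.0 (fully open); "grasp_force": force on a finger pad.
Only numpy, scipy, OpenCV 4.12 (cv2) and the standard library are available. Lean on these libraries where they do the work, as an engineer would, in place of code of your own. Each camera call takes 0.05 s, during which the arm holds its last target. There are 200 camera calls.

## Working session

There is one attempt and no reset: what is moved stays moved. The work goes in short steps, Python scripts to look and compute and a tool call to move; the robot and the scene stay as the last step left them, time stands still between calls to the robot, and variables do not carry over. Pictures are saved under pics/ and viewed, at most 10 in all, crops included, and the job is handed in when it is done.

```bash
ls; mkdir -p pics; cat > h.py <<'E'
import numpy as np,cv2
from bench import get_obs, optics, workorder
def cam(n):
    p=optics.camera_params(n); im,d=optics.camera(n); return p,im,d
def pts(p,u,v,d):
    f=200/np.tan(np.radians(p['fovy'])/2); u=np.asarray(u,float);v=np.asarray(v,float)
    c=np.stack([(u-p['cx'])/f*d,-(v-p['cy'])/f*d,-d*np.ones_like(u),np.ones_like(u)],-1)
    return (c@np.linalg.inv(p['view']).T)[...,:3]
def cloud(p,d):
    v,u=np.mgrid[0:400,0:640]; return pts(p,u,v,d)
E
python3 - <<'E'
from h import *
for n in ['side','top','wrist']:
    p,im,d=cam(n); print(n,{k:v for k,v in p.items() if k!='view'},np.round(np.linalg.inv(p['view']),3).tolist(),(d>0).mean())
    cv2.imwrite(f'pics/{n}.png',im)
    np.savez(f'{n}.npz',im=im,d=d,view=p['view'],f=p['fovy'],cx=p['cx'],cy=p['cy'])
a=np.vstack([cv2.resize(cv2.imread(f'pics/{n}.png'),(480,300)) for n in ['top','side']])
cv2.imwrite('pics/a.png',a)
o=get_obs();print(o)
E
```

```text
pics
side {'fovy': 55.62461828443279, 'cx': 317.6729334308037, 'cy': 200.3833246603033} [[-0.953, 0.234, -0.191, 0.456], [-0.302, -0.717, 0.628, 0.6], [0.01, 0.656, 0.755, 0.727], [0.0, 0.0, 0.0, 1.0]] 0.99609375
top {'fovy': 51.68435031384625, 'cx': 324.1373540450776, 'cy': 195.37880241711855} [[-0.026, 0.985, -0.17, 0.473], [-1.0, -0.025, 0.006, 0.048], [0.001, 0.17, 0.985, 1.007], [0.0, 0.0, 0.0, 1.0]] 0.99594140625
wrist {'fovy': 64.70380222713601, 'cx': 319.12627743256314, 'cy': 200.3715773237592} [[0.383, -0.892, -0.242, 0.159], [0.924, 0.369, 0.102, 0.556], [-0.001, -0.262, 0.965, 0.374], [0.0, 0.0, 0.0, 1.0]] 0.99613671875
{'time_s': 0.15, 'q': array([ 9.72723802e-01,  1.81394188e-01,  1.60774214e+00,  1.77585905e-05,
        1.35377931e+00, -2.06321084e-01]), 'dq': array([-0.00139738, -0.00092427, -0.00390057, -0.00142071, -0.00074592,
        0.00052573]), 'joint_efforts': array([-3.36763696e-05, -4.45261896e+01, -3.51692998e+01, -4.00403651e-04,
        5.82111999e-03, -2.64390042e-05]), 'eef_pos': array([0.21929954, 0.53110604, 0.2305952 ]), 'eef_rot': array([-2.66912995e-04,  1.94627422e-01,  9.80877020e-01, -6.05313666e-04]), 'wrist_force': array([-0.62402456,  0.20212001, -0.12594574]), 'torque': array([0.008042  , 0.00369723, 0.01191407]), 'grasp_force': 0.0, 'opening': 1.0046918522423711}
```

View pics/top.png

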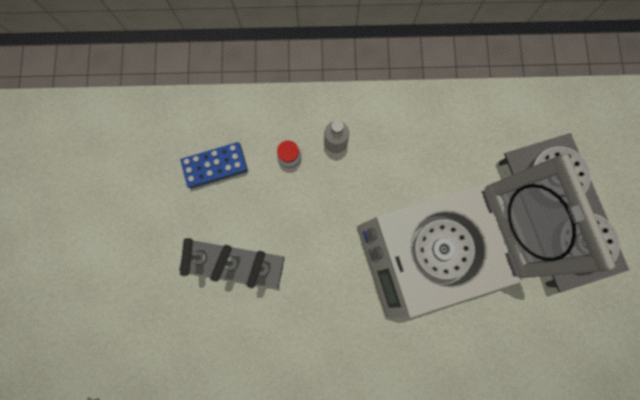

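View pics/side.png

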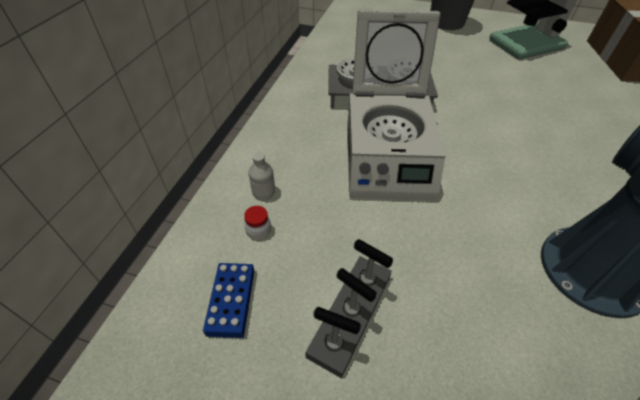

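Top view: three black T-bars at about (187,257), (222,262) and (257,268) on the stand, and the rotor at (446,248). The rack, cup and bottle are clear of the stand at upper left. The side view shows the same layout.

```bash
python3 - <<'E'
from h import *
def load(n):
    z=np.load(n+'.npz'); return dict(view=z['view'],fovy=float(z['f']),cx=float(z['cx']),cy=float(z['cy'])),z['im'],z['d']
for n in ['top','side','wrist']:
    p,im,d=load(n);P=cloud(p,d)
    print(n,'bench z',np.median(P[...,2][(abs(P[...,0]-.45)<.05)&(abs(P[...,1]-.1)<.05)]) if n!='wrist' else '')
    dark=(im.max(2)<45)&(P[...,2]>.09)&(P[...,2]<.16)&(abs(P[...,1])<.7)&(P[...,0]>.1)&(P[...,0]<.8)&(d>0)
    k,l,s,c=cv2.connectedComponentsWithStats(dark.astype(np.uint8))
    for i in range(1,k):
        if s[i,4]<80: continue
        Q=P[l==i]; Q=Q[Q[:,2]>np.percentile(Q[:,2],50)-.004]; r=cv2.minAreaRect((Q[:,:2]*1000).astype(np.float32))
        print(s[i],'z',np.percentile(Q[:,2],[10,50,90]).round(4),np.round(r[0],1),np.round(r[1],1),round(r[2],1))
    # stand top
    m=(P[...,2]>.022)&(P[...,2]<.036)&(P[...,0]>.1)&(P[...,0]<.8)&(im.max(2)<110)&(im[...,0].astype(int)-im[...,2]<25)
    k,l,s,c=cv2.connectedComponentsWithStats(m.astype(np.uint8))
    for i in range(1,k):
        if s[i,4]<300: continue
        Q=P[l==i]; r=cv2.minAreaRect((Q[:,:2]*1000).astype(np.float32)); print('stand',s[i],np.median(Q[:,2]),np.round(r[0],1),np.round(r[1],1),round(r[2],1))
    # rotor: z around .09-.105 within hole near deck
    if n!='wrist':
        # deck points
        m=(P[...,2]>.118)&(P[...,2]<.132)&(im.min(2)>90)&(P[...,1]<0)
        k,l,s,c=cv2.connectedComponentsWithStats(m.astype(np.uint8)); i=1+s[1:,4].argmax(); Q=P[l==i]
        print('deck',s[i],np.median(Q[:,2]),cv2.minAreaRect((Q[:,:2]*1000).astype(np.float32)))
        c0=np.array(cv2.minAreaRect((Q[:,:2]*1000).astype(np.float32))[0])/1000
        cr=im[225:275,420:475] if n=='top' else im[105:150,355:425]
        cv2.imwrite(f'pics/c_{n}.png',cv2.resize(cr,None,fx=8,fy=8,interpolation=cv2.INTER_CUBIC))
        g=im.max(2)
        m=(P[...,2]>.092)&(P[...,2]<.112)&(np.hypot(P[...,0]-c0[0],P[...,1]-c0[1])<.1)
        Q=P[m]; print('rotor',len(Q),np.median(Q[:,2]),cv2.minEnclosingCircle((Q[:,:2]*1000).astype(np.float32)))
E
```

```text
top bench z -0.001111478719125758
stand [190 241  33  36 686] 0.028929356312992704 [498.1 325.4] [70.5 73.1] 79.3
stand [221 248  36  35 717] 0.02891949818472961 [482.  246.5] [63.  78.3] 73.5
stand [256 254  28  35 567] 0.02871816202292543 [467.  173.3] [50.5 72.5] 78.1
deck [ 377  183  146  135 7522] 0.12367349562652391 ((504.41949462890625, -218.36703491210938), (220.5354766845703, 251.07861328125), 15.69849967956543)
rotor 1565 0.0959316676784081 ((504.8504638671875, -220.27200317382812), 79.22408294677734)
side bench z 0.0004905383527796792
[399 164  35   8 172] z [0.0954 0.0991 0.1028] [424.5 -98.5] [81.3  9.1] 15.6
[355 240  37  27 414] z [0.1325 0.1355 0.1375] [470.4 195. ] [15.3 76.3] 71.8
[337 269  40  33 505] z [0.1326 0.1355 0.1373] [484.7 267.6] [16.6 76.4] 68.2
[314 308  47  26 589] z [0.133  0.1354 0.1372] [499.4 340.4] [17.8 77.2] 85.2
stand [491  28  40  28 313] 0.03360019169509476 [  129.  -1004.9] [172.1 170.4] 31.8
stand [349 182  90  15 336] 0.028961482383669357 [463.4 -63.2] [221.2  26.8] 9.4
stand [ 305  263   86  112 2656] 0.03032926630993671 [485.8 266.2] [235.6  75. ] 78.8
deck [ 350   94   96   63 3226] 0.12543914025395686 ((504.40057373046875, -214.74024963378906), (220.6658172607422, 251.56326293945312), 15.843798637390137)
rotor 927 0.09743186830864459 ((505.55792236328125, -225.8901824951172), 78.10281372070312)
wrist bench z
```

```bash
python3 -c "
import cv2,numpy as np
a=cv2.imread('pics/c_top.png');b=cv2.imread('pics/c_side.png');w=cv2.resize(cv2.imread('pics/wrist.png'),(400,250))
c=np.zeros((600,800,3),np.uint8);a=cv2.resize(a,(385,350));b=cv2.resize(b,(400,257));c[:350,:385]=a;c[:257,395:795]=b;c[350:600,395:795]=w;cv2.imwrite('pics/m1.png',c)"
```

```text
(no output)
```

View pics/m1.png

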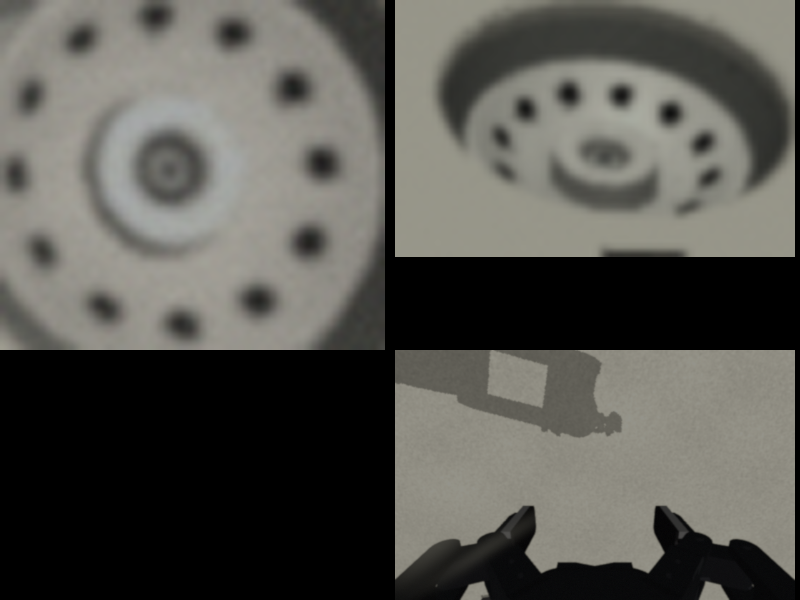

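The crops show a well about half the hub's width, which hints at the smallest nut. The stand centre is about (486,266) mm, matching the bars. I'll take a wrist look over the stand, then over the rotor.

Careful with the scale: shifts go in units of 50 mm and turns go in units of 0.2 rad. That gives: -0.348 m is -6.96, -0.143 m is -2.86.

```bash
cat >> h.py <<'E'
from scipy.spatial.transform import Rotation as R
def tool(o=None):
    o=o or get_obs(); q=o['eef_rot']; return np.array(o['eef_pos']),R.from_quat([q[1],q[2],q[3],q[0]])
def go(target,yaw=None):
    """tool-axis shift + turn to world target with tool x at yaw (deg), tool down"""
    p,r=tool(); d=r.inv().apply(np.array(target)-p)
    y=np.degrees(np.arctan2(*r.as_matrix()[[1,0],0]))
    rv=np.zeros(3)
    if yaw is not None:
        c,s=np.cos(np.radians(yaw)),np.sin(np.radians(yaw))
        rt=R.from_matrix(np.array([[c,s,0],[s,-c,0],[0,0,-1]])); rv=(r.inv()*rt).as_rotvec()
    print('yaw',y.round(2),'pos',p.round(4),'shift',d.round(4),'rotvec',rv.round(4))
def rayplane(p,u,v,z):
    c=np.linalg.inv(p['view'])[:3,3]; e=pts(p,u,v,1.0); t=(z-c[2])/(e[...,2]-c[2]); return c+t[...,None]*(e-c)
E
```

>>> run_rows(
  deltas=[
    [-1,-0.4,-0.6,0,0,0,1],
    [-2,-0.8,-1.2,0,0,0,1],
    [-3.1,-1.2,-1.6,0,0,0,1],
    [-4.2,-1.6,-2,0,0,0,1],
    [-5.2,-2.1,-2,0,0,0,1],
    [-6.2,-2.6,-2,0,0,0,1],
    [-6.96,-2.86,-2,0,0,0,1],
    [-6.96,-2.86,-2,0,0,0,1],
    [-6.96,-2.86,-2,0,0,0,1],
  ],
)

```text
time_s: 1.27
eef_pos: [0.4862, 0.2666, 0.3309]
eef_rot: [-0.001, 0.195, 0.981, -0.0]
wrist_force: [0.2, -0.6, -0.6]
opening: 0.997
grasp_force: 0.0
```

```bash
python3 - <<'E'
from h import *
p,im,d=cam('wrist'); cv2.imwrite('pics/w2.png',im); P=cloud(p,d)
np.savez('w2.npz',im=im,d=d,view=p['view'],f=p['fovy'],cx=p['cx'],cy=p['cy'])
m=(P[...,2]>.12)&(P[...,2]<.15)&(d>.2)&(im.max(2)<60)
k,l,s,c=cv2.connectedComponentsWithStats(m.astype(np.uint8))
for i in range(1,k):
    if s[i,4]<300: continue
    Q=P[l==i]; z=np.median(Q[:,2]); 
    v,u=np.nonzero(l==i); W=rayplane(p,u,v,z); r=cv2.minAreaRect((W[:,:2]*1000).astype(np.float32))
    print(s[i],z.round(4),np.round(r[0],1),np.round(r[1],1),round(r[2],1))
go([.485,-.215,.28])
E
```

```text
[ 369  128   31   70 1137] 0.1356 [499.7 337.3] [18.2 77.8] 85.3
[ 311  141   16   71 1007] 0.1357 [485.7 266.1] [16.3 77.3] 67.1
[ 241  154   23   69 1132] 0.1354 [470.7 194.7] [19.7 77.2] 71.7
yaw 157.59 pos [0.4859 0.267  0.331 ] shift [-0.183  -0.4459  0.051 ] rotvec [0. 0. 0.]
```

View pics/w2.png

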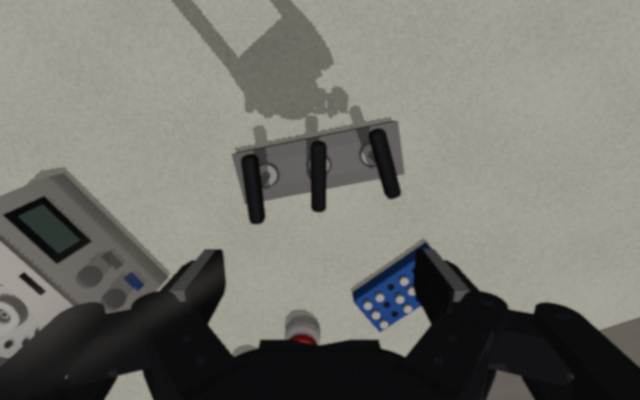

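The wrist view confirms the three bars at about (254,188), (318,176) and (384,163), with heights of 0.1355 as expected. Next I look over the rotor.

>>> run_rows(
  deltas=[
    [-0.4,-1.1,0,0,0,0,1],
    [-0.9,-2.2,0,0,0,0,1],
    [-1.4,-3.3,0,0,0,0,1],
    [-1.8,-4.4,0,0,0,0,1],
    [-2.3,-5.5,0,0,0,0,1],
    [-2.7,-6.6,0.4,0,0,0,1],
    [-3.2,-7.8,0.8,0,0,0,1],
    [-3.66,-8.92,1.02,0,0,0,1],
    [-3.66,-8.92,1.02,0,0,0,1],
    [-3.66,-8.92,1.02,0,0,0,1],
  ],
)

```text
time_s: 2.58
eef_pos: [0.4855, -0.2146, 0.2803]
eef_rot: [-0.0, 0.194, 0.981, 0.0]
wrist_force: [-0.1, 0.6, -0.6]
opening: 1.003
grasp_force: 0.0
```

```bash
python3 - <<'E'
from h import *
p,im,d=cam('wrist'); P=cloud(p,d)
np.savez('w3.npz',im=im,d=d,view=p['view'],f=p['fovy'],cx=p['cx'],cy=p['cy'])
m=(P[...,2]>.08)&(P[...,2]<.112)&(np.hypot(P[...,0]-.505,P[...,1]+.22)<.08)
v,u=np.nonzero(m); print(u.min(),u.max(),v.min(),v.max())
q=im[max(v.min()-10,0):v.max()+10,max(u.min()-10,0):u.max()+10]; print(q.shape)
cv2.imwrite('pics/w3.png',cv2.resize(q,None,fx=3.5,fy=3.5,interpolation=cv2.INTER_CUBIC))
print('rim z',np.percentile(P[m][:,2],[10,50,90]))
E
```

```text
247 384 133 271
(158, 157, 3)
rim z [0.08117614 0.09394208 0.10002841]
```

View pics/w3.png

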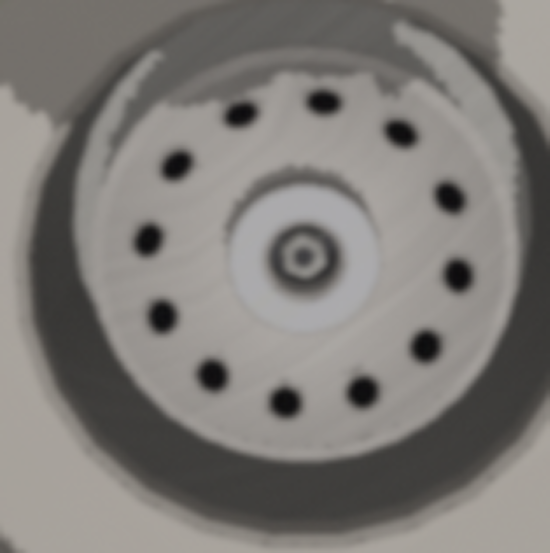

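The rotor fills the crop. The bright hub ring is centred at (304,257) and about 147 px wide for 48 mm. The well is about 24 mm and the nut about 13 mm, so the small wrench is expected. Next I measure the hub centre in three views.

```bash
python3 - <<'E'
from h import *
def load(n):
    z=np.load(n+'.npz'); return dict(view=z['view'],fovy=float(z['f']),cx=float(z['cx']),cy=float(z['cy'])),z['im'],z['d']
for n,thr,c0 in [('w3',None,None),('top',None,None),('side',None,None)]:
    p,im,d=load(n); P=cloud(p,d)
    g=im[...,0].astype(np.float32)  # blue: hub is bluish
    near=np.hypot(P[...,0]-.505,P[...,1]+.22)<.045
    ratio=im[...,0].astype(int)-im[...,2]
    for nm,m in [('blue-red',(ratio>np.percentile(ratio[near],50)+6)&near)]:
        k,l,s,c=cv2.connectedComponentsWithStats(m.astype(np.uint8)); i=1+s[1:,4].argmax()
        cs,_=cv2.findContours((l==i).astype(np.uint8),cv2.RETR_EXTERNAL,cv2.CHAIN_APPROX_NONE)
        q=max(cs,key=len)[:,0].astype(float); W=rayplane(p,q[:,0],q[:,1],.095)[:,:2]*1000
        h=cv2.convexHull(W.astype(np.float32)); e=cv2.fitEllipse(W.astype(np.float32))
        print(n,s[i],'circle',np.round(cv2.minEnclosingCircle(h)[0],1),round(cv2.minEnclosingCircle(h)[1],1),'ell',np.round(e[0],1),np.round(e[1],1),'hub z',np.median(P[l==i][:,2]).round(4))
    # rotor outer disc from bowl: deck yaw from big deck edges
    m=(abs(P[...,2]-.124)<.004)&(im.min(2)>80)&(np.hypot(P[...,0]-.505,P[...,1]+.22)<.2)
    if n!='w3':
        k,l,s,c=cv2.connectedComponentsWithStats(m.astype(np.uint8)); i=1+s[1:,4].argmax()
        v,u=np.nonzero(l==i); W=rayplane(p,u,v,.125)[:,:2]*1000; r=cv2.minAreaRect(W.astype(np.float32)); print(r)
E
```

```text
Traceback (most recent call last):
ValueError: attempt to get argmax of an empty sequence
```

```bash
cat > hub.py <<'E'
from h import *
def load(n):
    z=np.load(n+'.npz'); return dict(view=z['view'],fovy=float(z['f']),cx=float(z['cx']),cy=float(z['cy'])),z['im'],z['d']
for n in ['w3','top','side']:
    p,im,d=load(n); P=cloud(p,d)
    near=(np.hypot(P[...,0]-.505,P[...,1]+.22)<.04)
    b=cv2.GaussianBlur(im,(3,3),0).astype(int); ratio=b[...,0]-b[...,2]
    t,_=cv2.threshold((ratio[near]+128).astype(np.uint8),0,255,cv2.THRESH_OTSU); t-=128
    m=(ratio>t)&near&(b[...,0]>np.percentile(b[...,0][near],30))
    k,l,s,c=cv2.connectedComponentsWithStats(m.astype(np.uint8)); i=1+s[1:,4].argmax()
    cs,_=cv2.findContours((l==i).astype(np.uint8),cv2.RETR_EXTERNAL,cv2.CHAIN_APPROX_NONE)
    q=max(cs,key=len)[:,0].astype(float); W=(rayplane(p,q[:,0],q[:,1],.095)[:,:2]*1000).astype(np.float32)
    h=cv2.convexHull(W); e=cv2.fitEllipse(h); print(n,t,s[i],'circle',np.round(cv2.minEnclosingCircle(h)[0],1),round(cv2.minEnclosingCircle(h)[1],1),'ell',np.round(e[0],1),np.round(e[1],1),'z',np.median(P[l==i][:,2]).round(4))
    # dark well blob centre within hub
    g=b.max(2); ctr=c[i]; v,u=np.mgrid[0:400,0:640]; 
    f=cv2.fillPoly(np.zeros((400,640),np.uint8),[cv2.convexHull(q.astype(np.int32))],1)>0
    w=(g<0.8*np.median(g[l==i]))&f; w=cv2.morphologyEx(w.astype(np.uint8),cv2.MORPH_CLOSE,np.ones((5,5)))
    k,l2,s2,c2=cv2.connectedComponentsWithStats(w); j=1+s2[1:,4].argmax()
    print('  well px',c2[j],s2[j],(rayplane(p,c2[j][0],c2[j][1],.095)*1000).round(1))
E
python3 hub.py
```

```text
w3 -3.0 [ 265  352  129   48 1804] circle [ 707.4 -293. ] 80.3 ell [ 720.6 -301.9] [ 77.9 168.9] z 0.3643Traceback (most recent call last):
  File "hub.py", line 18, in <module>
    k,l2,s2,c2=cv2.connectedComponentsWithStats(w); j=1+s2[1:,4].argmax()
                                                        ~~~~~~~~~~~~~~~^^
ValueError: attempt to get argmax of an empty sequence
```

```bash
sed -i 's/<.04)$/<.04)\&(P[...,2]<.12)\&(P[...,2]>.07)/' hub.py; python3 hub.py
```

```text
w3 -5.0 [302 177  44  42 928] circle [ 506.1 -217.8] 23.4 ell [ 506.3 -217.8] [45.2 46.3] z 0.0953
  well px [323.61417323 196.63254593] [313 186  22  22 381] [ 505.3 -217.3   95. ]
top -7.0 [435 238  21  21 216] circle [ 505.8 -218.6] 23.1 ell [ 505.9 -218.4] [44.1 44.9] z 0.0938
  well px [444.02 248.57] [439 243  11  12 100] [ 505.  -217.2   95. ]Traceback (most recent call last):
  File "hub.py", line 13, in <module>
    h=cv2.convexHull(W); e=cv2.fitEllipse(h); print(n,t,s[i],'circle',np.round(cv2.minEnclosingCircle(h)[0],1),round(cv2.minEnclosingCircle(h)[1],1),'ell',np.round(e[0],1),np.round(e[1],1),'z',np.median(P[l==i][:,2]).round(4))
                           ~~~~~~~~~~~~~~^^^
cv2.error: OpenCV(4.12.0) /io/opencv/modules/imgproc/src/shapedescr.cpp:361: error: (-201:Incorrect size of input array) There should be at least 5 points to fit the ellipse in function 'fitEllipseNoDirect'
```

Hub at (505.6, −217.8) mm, height 0.095, consistent in both views. I start with the wrench nearest the centrifuge.

```bash
python3 -c "
from h import *
go([.4707,.1948,.20],161.75)"
```

```text
yaw 157.64 pos [ 0.4858 -0.2141  0.2806] shift [0.1695 0.3724 0.0808] rotvec [ 0.0005  0.0002 -0.0717]
```

Converted, 0.3724 m is 7.448, 0.32 m is 6.4, -0.072 rad is -0.36.

>>> run_rows(
  deltas=[
    [0.4,1,0,0,0,-0.1,0.6],
    [0.9,2,0,0,0,-0.2,0.6],
    [1.4,3.1,0,0,0,-0.36,0.6],
    [1.9,4.2,0,0,0,-0.36,0.6],
    [2.4,5.2,0.4,0,0,-0.36,0.6],
    [2.9,6.4,0.8,0,0,-0.36,0.6],
    [3.39,7.448,1.2,0,0,-0.36,0.6],
    [3.39,7.448,1.616,0,0,-0.36,0.6],
    [3.39,7.448,1.616,0,0,-0.36,0.6],
  ],
)

```text
time_s: 3.75
eef_pos: [0.4685, 0.1955, 0.1985]
eef_rot: [-0.001, 0.157, 0.988, -0.0]
wrist_force: [-0.5, -0.1, 1.0]
opening: 0.6
grasp_force: 0.0
```

```bash
python3 -c "
from h import *
go([.4707,.1948,.106],161.75)"
```

```text
yaw 161.96 pos [0.4685 0.1955 0.1985] shift [-0.0026  0.0001  0.0925] rotvec [-0.0013 -0.0027  0.0037]
```

>>> run_rows(
  deltas=[
    [0,0,0.6,0,0,0,0.6],
    [0,0,1.2,0,0,0,0.6],
    [0,0,1.85,0,0,0,0.6],
    [0,0,1.85,0,0,0,0.6],
  ],
)

```text
time_s: 4.25
eef_pos: [0.4695, 0.1929, 0.1062]
eef_rot: [-0.002, 0.159, 0.987, -0.001]
wrist_force: [-0.9, 0.3, 0.3]
opening: 0.605
grasp_force: 0.0
```

```bash
python3 -c "
from h import *
go([.4707,.1948,.106],161.75)"
```

```text
yaw 161.66 pos [0.4695 0.1929 0.1062] shift [-0.0006  0.0022  0.0002] rotvec [-0.0016 -0.0031 -0.0015]
```

>>> run_rows(
  deltas=[
    [0,0.04,0,0,0,0,0.3],
    [0,0.04,0,0,0,0,0],
    [0,0.04,0,0,0,0,0],
    [0,0.04,0,0,0,0,0],
    [0,0.04,0,0,0,0,0],
    [0,0.04,-0.8,0,0,0,0],
    [0,0.04,-1.8,0,0,0,0],
    [0,0.04,-2.8,0,0,0,0],
    [0,0.04,-2.8,0,0,0,0],
  ],
)

```text
time_s: 5.38
eef_pos: [0.4744, 0.1957, 0.2525]
eef_rot: [0.005, 0.159, 0.987, 0.002]
wrist_force: [0.6, -0.2, -1.7]
opening: 0.202
grasp_force: 59.4
```

```bash
python3 - <<'E'
from h import *
for n in ['side','top']:
    p,im,d=cam(n); np.savez('l1'+n+'.npz',im=im,d=d,view=p['view'],f=p['fovy'],cx=p['cx'],cy=p['cy'])
    if n=='side': cv2.imwrite('pics/l1.png',np.vstack([cv2.resize(im[150:330,280:460],(500,500),interpolation=cv2.INTER_CUBIC)]))
go([.5056,-.2178,.30],195.75); go([.5056,-.2178,.30],135.75)
E
```

```text
yaw 161.68 pos [0.4716 0.1952 0.2474] shift [-0.1622 -0.3813 -0.0527] rotvec [ 3.000e-04  1.100e-03 -5.947e-01]
yaw 161.68 pos [0.4716 0.1952 0.2474] shift [-0.1622 -0.3813 -0.0527] rotvec [0.0008 0.0008 0.4525]
```

View pics/l1.png

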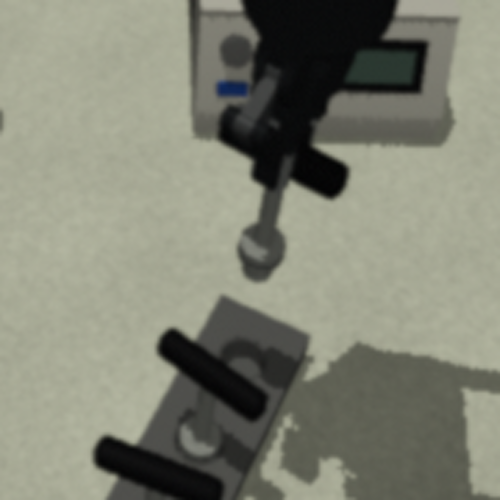

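The lifted wrench has a nose about 30 px wide against its 46 px collar, so about 20 mm: this is the small one. I carry it to the nut.

>>> run_rows(
  deltas=[
    [-0.2,-0.6,-1,0,0,0.25,0],
    [-0.6,-1.6,-1.06,0,0,0.5,0],
    [-1.1,-2.7,-1.06,0,0,0.85,0],
    [-1.6,-3.8,-1.06,0,0,1.2,0],
    [-2.1,-4.9,-1.06,0,0,1.55,0],
    [-2.6,-6,-1.06,0,0,1.9,0],
    [-3,-7,-1.06,0,0,2.2625,0],
    [-3.244,-7.626,-1.06,0,0,2.2625,0],
    [-3.244,-7.626,-1.06,0,0,2.2625,0],
    [-3.244,-7.626,-1.06,0,0,2.2625,0],
  ],
)

```text
time_s: 6.72
eef_pos: [0.505, -0.2169, 0.2983]
eef_rot: [-0.002, 0.377, 0.926, 0.001]
wrist_force: [0.2, 0.5, -1.7]
opening: 0.201
grasp_force: 59.6
```

```bash
cat > wr.py <<'E'
from h import *
from scipy.optimize import least_squares
pos,r=tool(); ub=pos[2]+.019-.121
p,im,d=cam('side'); P=cloud(p,d)
print('tool',pos.round(4),'underside est',round(ub,4))
for a,b,rad in [(.020,.032,.015),(.004,.016,.010),(.045,.075,.006)]:
    m=(P[...,2]>ub+a)&(P[...,2]<ub+b)&(np.hypot(P[...,0]-pos[0],P[...,1]-pos[1])<rad+.012)&(d>0)
    m=cv2.erode(m.astype(np.uint8),np.ones((2,2)))>0 if rad>.012 else m
    Q=P[m]
    if len(Q)<8: print('few',len(Q)); continue
    s=least_squares(lambda c:np.hypot(Q[:,0]-c[0],Q[:,1]-c[1])-rad,pos[:2],loss='soft_l1',f_scale=.001)
    print('z+',(a+b)/2,'n',len(Q),'centre mm',(s.x*1000).round(1),'rms',np.sqrt(np.mean(s.fun**2)).round(4))
cv2.imwrite('pics/wr_%.2f.png'%get_obs()['time_s'],cv2.resize(im[40:180,310:470],(640,560),interpolation=cv2.INTER_CUBIC))
go([.5056,-.2178,.205],135.75)
E
python3 wr.py
```

```text
tool [ 0.505  -0.2169  0.2983] underside est 0.1963
z+ 0.026000000000000002 n 64 centre mm [ 503.5 -218. ] rms 0.0026
z+ 0.01 n 29 centre mm [ 503.8 -217. ] rms 0.0012
z+ 0.06 n 61 centre mm [ 504.4 -216.8] rms 0.0011
yaw 135.79 pos [ 0.5052 -0.2166  0.2988] shift [-0.0013 -0.0006  0.0938] rotvec [ 0.     -0.0025  0.0007]
```

>>> run_rows(
  deltas=[
    [-0.02,-0.02,0.8,0,0,0,0],
    [-0.02,-0.02,1.6,0,0,0,0],
    [-0.02,-0.02,1.876,0,0,0,0],
    [-0.02,-0.02,1.876,0,0,0,0],
    [-0.02,-0.02,1.876,0,0,0,0],
  ],
)

```text
time_s: 7.4
eef_pos: [0.5068, -0.2196, 0.2081]
eef_rot: [0.001, 0.376, 0.926, -0.0]
wrist_force: [-0.2, -0.6, -1.9]
opening: 0.203
grasp_force: 59.6
```

```bash
python3 wr.py; python3 -c "
from h import *
go([.506,-.2178,.205],135.75)"
```

```text
tool [ 0.5068 -0.2196  0.2081] underside est 0.1061
z+ 0.026000000000000002 n 42 centre mm [ 505.3 -221.1] rms 0.0028
z+ 0.01 n 21 centre mm [ 506.2 -219.7] rms 0.0019
z+ 0.06 n 50 centre mm [ 506.  -219.2] rms 0.0012
yaw 135.77 pos [ 0.5068 -0.2197  0.2082] shift [0.0022 0.0006 0.0032] rotvec [0.0005 0.0033 0.0004]
yaw 135.77 pos [ 0.5068 -0.2197  0.2082] shift [0.0019 0.0009 0.0032] rotvec [0.0005 0.0033 0.0004]
```

Converted, 0.003 m is 0.06, 0.0005 m is 0.01.

>>> run_rows(
  deltas=[
    [0.02,0.01,0.06,0,0,0,0],
    [0.02,0.01,0.06,0,0,0,0],
    [0.02,0.01,0.06,0,0,0,0],
  ],
)

```text
time_s: 7.82
eef_pos: [0.5054, -0.2182, 0.2034]
eef_rot: [0.0, 0.377, 0.926, -0.0]
wrist_force: [0.3, -0.2, -1.2]
opening: 0.2
grasp_force: 59.6
```

```bash
python3 -c "
from h import *
go([.506,-.2178,.182],135.75)"
```

```text
yaw 135.75 pos [ 0.5054 -0.2182  0.2034] shift [-0.0001  0.0008  0.0214] rotvec [ 0.      0.0002 -0.    ]
```

Good. I go down slowly, watching the force.

Converted, 0.012 m is 0.24, 0.009 m is 0.18.

>>> run_rows(
  deltas=[
    [0,0,0.06,0,0,0,0],
    [0,0,0.12,0,0,0,0],
    [0,0,0.18,0,0,0,0],
    [0,0,0.24,0,0,0,0],
    [0,0,0.24,0,0,0,0],
  ],
)

```text
time_s: 8.45
eef_pos: [0.5054, -0.2176, 0.1906]
eef_rot: [-0.0, 0.377, 0.926, 0.001]
wrist_force: [3.1, 2.9, -2.6]
opening: 0.198
grasp_force: 59.3
```

Converted, 0.001 m is 0.02, 0.0085 m is 0.17.

>>> run_rows(
  deltas=[
    [0,0.016,0.02,0,0,0,0],
    [0,0.016,0.08,0,0,0,0],
    [0,0.016,0.14,0,0,0,0],
    [0,0.016,0.17,0,0,0,0],
    [0,0.016,0.17,0,0,0,0],
  ],
)

```text
time_s: 9.07
eef_pos: [0.5066, -0.2184, 0.1851]
eef_rot: [0.001, 0.377, 0.926, -0.001]
wrist_force: [-3.1, 4.4, 13.4]
opening: 0.195
grasp_force: 61.7
```

```bash
python3 wr.py
```

```text
tool [ 0.5066 -0.2184  0.1851] underside est 0.0831
z+ 0.026000000000000002 n 34 centre mm [ 504.2 -218. ] rms 0.0019
z+ 0.01 n 61 centre mm [ 507.9 -212.4] rms 0.0073
z+ 0.06 n 48 centre mm [ 505.8 -217.5] rms 0.0012
yaw 135.76 pos [ 0.5066 -0.2184  0.1852] shift [ 0.0011 -0.0003 -0.0198] rotvec [-0.0001  0.0028  0.0002]
```

Already past the nut's top with mild contact (13 N). I'll ease off sideways and press on.

Converted, 0.004 m is 0.08, 0.001 m is 0.02.

>>> run_rows(
  deltas=[
    [0.02,0,0,0,0,0,0],
    [0.02,0,0.04,0,0,0,0],
    [0.02,0,0.08,0,0,0,0],
    [0.02,0,0.08,0,0,0,0],
  ],
)

```text
time_s: 9.62
eef_pos: [0.5077, -0.2197, 0.1848]
eef_rot: [0.004, 0.376, 0.926, -0.002]
wrist_force: [-3.9, 3.7, 30.1]
opening: 0.203
grasp_force: 64.2
```

```bash
cat > bar.py <<'E'
from h import *
pos,r=tool(); p,im,d=cam('side'); P=cloud(p,d); L=r.inv().apply(P.reshape(-1,3)-pos).reshape(P.shape)
m=(abs(L[...,1])<.012)&(abs(L[...,0])<.045)&(abs(L[...,0])>.014)&(L[...,2]<0.01)&(L[...,2]>-.06)&(im.max(2)<60)
for s in (1,-1):
    q=m&(s*L[...,0]>0); Q=P[q]
    if len(Q)>5: print(s,len(Q),'z pct',np.percentile(Q[:,2],[5,50,90,95,99]).round(4),'Lx',np.percentile(L[...,0][q],[1,99]).round(4),'Ly',np.percentile(L[...,1][q],[1,99]).round(4))
cv2.imwrite('pics/bar.png',cv2.resize(im[20:180,310:490],(675,600),interpolation=cv2.INTER_CUBIC))
E
python3 bar.py; python3 wr.py
```

```text
1 110 z pct [0.1972 0.2077 0.2129 0.2138 0.215 ] Lx [0.0143 0.0417] Ly [-0.0056  0.0108]
-1 12 z pct [0.1944 0.1983 0.2023 0.2024 0.2025] Lx [-0.0343 -0.0234] Ly [0.0088 0.0103]
tool [ 0.5077 -0.2197  0.1848] underside est 0.0828
z+ 0.026000000000000002 n 34 centre mm [ 505.1 -217.8] rms 0.0025
z+ 0.01 n 54 centre mm [ 508.6 -212.4] rms 0.0065
z+ 0.06 n 46 centre mm [ 506.2 -218.2] rms 0.0013
yaw 135.76 pos [ 0.5077 -0.2197  0.1848] shift [ 0.0026 -0.0001 -0.0202] rotvec [-0.0003  0.0097  0.0002]
```

View pics/bar.png

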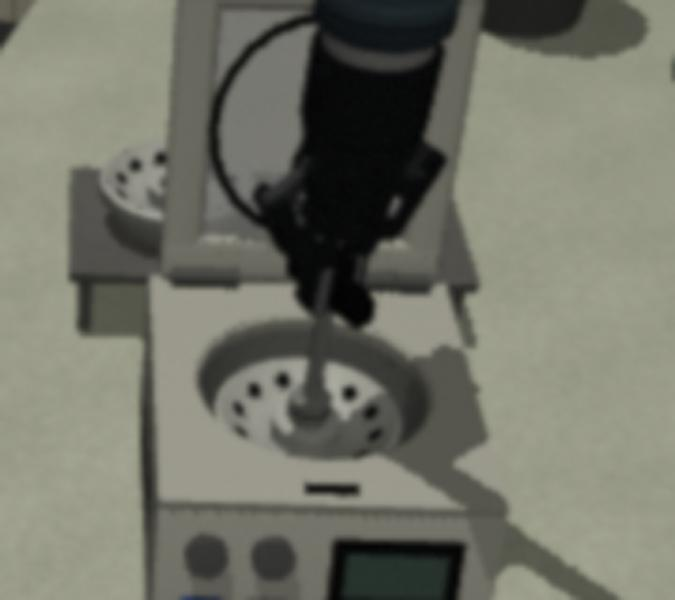

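The picture shows the collar sitting on the hub at (312,400). The bar top measures about 0.2125, so the underside is about 0.0805, which is home. I ease the push and check that it stays.

Converted, -0.004 m is -0.08, -0.002 m is -0.04.

>>> run_rows(
  deltas=[
    [0,0,-0.04,0,0,0,0],
    [0,0,-0.08,0,0,0,0],
    [0,0,-0.08,0,0,0,0],
    [0,0,-0.08,0,0,0,0],
  ],
)

```text
time_s: 10.22
eef_pos: [0.5066, -0.2189, 0.1851]
eef_rot: [0.003, 0.377, 0.926, -0.001]
wrist_force: [0.2, 0.3, 9.3]
opening: 0.197
grasp_force: 61.3
```

```bash
python3 bar.py; python3 wr.py|tail -1; python3 - <<'E'
from h import *
# same bar-top measure while it stood lifted (reference bias), and in the stand
z=np.load('l1side.npz');p=dict(view=z['view'],fovy=float(z['f']),cx=float(z['cx']),cy=float(z['cy']));P=cloud(p,z['d']);im=z['im']
pos=np.array([.4725,.1953,.249]);a=np.radians(161.7);r=R.from_matrix(np.array([[np.cos(a),np.sin(a),0],[np.sin(a),-np.cos(a),0],[0,0,-1]]))
L=r.inv().apply(P.reshape(-1,3)-pos).reshape(P.shape)
m=(abs(L[...,1])<.012)&(abs(L[...,0])<.045)&(L[...,0]>.014)&(L[...,2]<0.01)&(L[...,2]>-.06)&(im.max(2)<60)
print('lifted, rel TCP',(np.percentile(P[m][:,2],[5,50,90,95,99])-pos[2]).round(4))
E
```

```text
1 110 z pct [0.1961 0.2083 0.2132 0.2136 0.2145] Lx [0.0147 0.0417] Ly [-0.0061  0.0109]
-1 10 z pct [0.1922 0.1988 0.2009 0.2016 0.2022] Lx [-0.0331 -0.0221] Ly [0.0064 0.0104]
yaw 135.74 pos [ 0.5066 -0.2189  0.185 ] shift [ 0.0014  0.0001 -0.02  ] rotvec [-0.0005  0.006  -0.0001]
lifted, rel TCP [0.0167 0.0279 0.0305 0.0312 0.0314]
```

>>> run_rows(
  deltas=[
    [0,0,0.02,0,0,0.4,0],
    [0.02,0,0.02,0,0,0.4,0],
    [0.02,0.02,0.02,0,0,0,0],
    [0.04,0.02,0.02,0,0,-0.4,0],
    [0.02,0,0.02,0,0,-0.4,0],
    [0.02,0,0.02,0,0,0,0],
    [0.02,0,0.02,0,0,0,0],
    [0.02,0,0.02,0,0,0,0],
  ],
)

```text
time_s: 11.32
eef_pos: [0.5065, -0.2184, 0.185]
eef_rot: [0.004, 0.377, 0.926, -0.001]
wrist_force: [0.8, 0.6, 14.0]
opening: 0.195
grasp_force: 61.9
```

```bash
python3 bar.py; python3 wr.py
```

```text
1 110 z pct [0.1962 0.208  0.2129 0.2136 0.2266] Lx [0.0143 0.0414] Ly [-0.0085  0.0113]
-1 11 z pct [0.1934 0.1983 0.2007 0.202  0.2029] Lx [-0.0317 -0.02  ] Ly [0.0075 0.011 ]
tool [ 0.5065 -0.2185  0.185 ] underside est 0.083
z+ 0.026000000000000002 n 36 centre mm [ 503.9 -218. ] rms 0.0025
z+ 0.01 n 61 centre mm [ 508.4 -211.9] rms 0.0075
z+ 0.06 n 46 centre mm [ 505.5 -217.6] rms 0.0013
yaw 135.75 pos [ 0.5065 -0.2185  0.185 ] shift [ 0.001  -0.0002 -0.02  ] rotvec [ 0.      0.0077 -0.    ]
```

```bash
python3 - <<'E'
from h import *
pos,r=tool()
p,im,d=cam('side');P=cloud(p,d);rr=np.hypot(P[...,0]-.5056,P[...,1]+.2178)
for a,b in [(.008,.0135),(.018,.024)]:
    m=(rr>a)&(rr<b)&(P[...,2]>.085)&(P[...,2]<.13); print('side r',a,b,np.sort(P[m][:,2]).round(4)[::2])
p,im,d=cam('top');P=cloud(p,d);L=r.inv().apply(P.reshape(-1,3)-pos).reshape(P.shape)
m=(abs(L[...,1])<.008)&(abs(L[...,0])<.038)&(abs(L[...,0])>.014)&(P[...,2]>.19)&(P[...,2]<.225); print('top bar',m.sum(),np.percentile(P[m][:,2],[5,50,95]).round(4) if m.any() else '')
for c in [(.4857,.2663),(.4998,.3385)]:
    m=(np.hypot(P[...,0]-c[0],P[...,1]-c[1])<.03)&(P[...,2]>.12)&(P[...,2]<.145); print('stand bar top',m.sum(),np.percentile(P[m][:,2],[5,50,95]).round(4))
E
```

```text
side r 0.008 0.0135 [0.0886 0.0925 0.0941 0.0945 0.0983 0.1121 0.1127 0.1128 0.1134 0.1135
 0.1137 0.114  0.1142 0.1142 0.1143 0.1146 0.1148 0.115  0.1154 0.1158
 0.1268]
side r 0.018 0.024 [0.0857 0.0866 0.0889 0.0901 0.0913 0.0937 0.0939 0.0942 0.0946 0.0946
 0.0947 0.0948 0.0948 0.0948 0.0949 0.0951 0.0951 0.0953 0.0954 0.0955
 0.0956 0.0957 0.0958 0.0959 0.0959 0.0961 0.0963 0.0968 0.0971 0.0975
 0.109 ]
top bar 119 [0.2012 0.2097 0.2121]
stand bar top 265 [0.1259 0.1337 0.1368]
stand bar top 276 [0.1243 0.1337 0.1369]
```

The collar top is at 0.114 and the hub at 0.095, so the underside is at 0.080: fully home, gripped and upright.

```bash
python3 -c "
from h import *
print(workorder.hand_in())"
```

```text
the job is handed in; nothing more can be done
None
```

The job is handed in: the small wrench, the first one tried, is fully home on the 13 mm nut, upright and still gripped; the other two were never touched, and the hand-in gave no verdict.

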